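Vent the rinse valve towards the glass bowl

TASK

On the rinse valve with the tall ball-ended lever, push the lever fully over to the side where the open glass bowl stands, hold it there for about three seconds, then let go so that the spring brings it back upright. Never swing it towards the other side, leave the bowl standing where it is, and keep off the low shut-off valve with the flat bar handle.

Things in the scene. Friction and masses are not known exactly. Their poses are not given: they have to be found in the camera images.
- rinse_valve: Fixed valve, 110 x 110 mm foot, block 82 mm high, upright 11 mm thick lever with a 30 mm ball on top. Spouts bend out to +y and -y (131 mm high, ending 150 mm from the middle). Origin: centre of the underside, z up. The lever pivots about x, 70 mm above the origin, and swings only to +y or -y; upright, the ball's centre is 210 mm above the origin.
- rinse_lever (a joint): Lever angle, rad: 0 upright (spring-centred), positive leaning to the valve body's +y side, negative to -y; stops at +0.52 and -0.52 (ball centre 70 mm aside). Ball centre 140 mm from the pivot. Spring 1.2 N m/rad: about 4 N on the ball at the stop. Damped; recentres by itself in about half a second when released.
- bowl: Open clear glass bowl, loose, 104 mm across the rim, 55 mm high, about 0.25 kg. It stands under one of the rinse valve's two spouts, about 160 mm to its +y or -y side; a closed twist-cap jar (66 mm across, 85 mm high) stands under the other. Origin: centre of its underside.
- shutoff_valve: The other valve, to be left alone: fixed, 110 x 110 mm foot, no spouts, only 94 mm high, with a flat black bar handle (90 x 22 x 12 mm) on top that turns about the vertical. Origin: centre of the underside on the table.
There are look-alikes about, which are no part of the job. Leave any orange look-alike of the bowl alone.

How it is judged:
By the outcome, as a careful person would: the job done as asked, in the order asked, and still so for the second after the job is handed in, with the robot touching nothing.
It also fails if it takes over 38 s, if anything falls off the work surface, if the arm or the gripper's body presses on something with over 40 N, if the wrist force passes 120 N, or if a joint passes its speed limit or range.

ROBOT

A 7-joint arm with a two-finger parallel gripper is mounted at the origin on the work surface. World frame = base frame: x ahead of the robot, y to its left, z up, the work surface at z = 0. Lengths are in m, angles in degrees, forces in N, time in s.
With the tool pointing down it reaches from about 0.425 to 0.875 m from the base axis. Payload 4.7 kg.
Tool frame: the origin (TCP) lies at the very end of the fingers, on their centre line; the grasp point (between the pads) lies 19 mm behind it; x points along the fingers, z is the direction in which the jaws open and shut, and the axes are right-handed (so a half turn about x gives the same grasp; the last joint's range is limited). The gripper opens to 87 mm and grips with 3 to 60 N. Pads are 19 mm wide; open, the fingers measure 117 mm over their backs; the gripper's body (75 mm by 190 mm) begins 51 mm behind the grasp point.
Start: joints at [-66.171, 18.392, -4.016, 83.108, 1.295, 78.541, -3.26], TCP at [0.254, 0.598, 0.195] pointing down, gripper open.
Joint ranges: [-163.93, 163.93], [-17.29, 119.83], [-79.2, 71.16], [3.27, 140.29], [-89.18, 269.18], [5.43, 117.66], [-154.24, 154.24]. Speed limits (degrees/s): [147.25, 147.25, 180, 180, 180, 180, 180].

INTERFACE

Orientations are given as a 3x3 rotation matrix whose columns are the frame's x, y, z axes.
In Python, from bench import arm, move_gripper, planner, telemetry, imaging, hand_in, spot_in, outline_of, tip_of gives the robot as it stands. Calls block until the motion is done:
- arm.movep(position, orientation): joint-space move of the TCP to a pose.
- arm.movel(position, frame=None, speed=0.15, guard=None): straight line of the TCP; frame=None keeps the orientation; speed is the mean speed in m/s. With guard (N) it stops when the force on the tool has changed by that much, and returns True; else False.
- arm.goto_joints(angles): joint-space move.
- move_gripper(opening, squeeze=None): finger opening in m; squeeze is the grip in N (None keeps the last); returns when the fingers have stopped.
- arm.hold(seconds).
- planner.solve_ik(position, orientation): joint angles nearest the present ones, or None.
- telemetry.read_state(): the state.
- imaging.capture(name): name is "scene" or "side" or "wrist"; returns a dict with "color" (384x512x3 uint8, red, green, blue), "fx", "fy", "cx", "cy" (pixels), "T" (4x4, takes a point from camera to world coordinates). Camera axes: x right, y up, looking along -z (the intrinsics and any distortion apply to the point x, -y, -z); pixel columns grow to the right and rows downward; lengths in m; the calibration is good to about 2 mm. A picture is of the moment at which its call begins. There is no depth.
A pose or a line that the arm cannot do raises arm.Unreachable and nothing moves.
- hand_in(): hands the job in, once; it reports no verdict.
Trained networks look in the newest picture that a camera, given by its name, has taken for a name from the list of things; names that differ only in an ending like _2 or _b are one class to them, and where a whole thing is asked for, a point or a joint stands for the part that bears it (a point fixed in the world has none). Each returns a list of dicts, best first, with "conf" (0 to 1); they miss things now and then, are a little off and sometimes report something else, mostly with a low value. They report only what shows in the picture. A call takes as long as a camera call. They do not tell look-alikes from the thing itself.
- spot_in(camera, query): "uv" ([column, row] in pixels, amid what is visible of it).
- outline_of(camera, query): "mask" (384x512 bool, what is visible of it) and "uv" ([column, row] in pixels, amid what is visible of it).
- tip_of(camera, query): "uv" ([column, row] in pixels: a listed point, or the origin of a listed thing).
The state is a dict: "t": time; "joints": joint angles; "dq": joint speeds; "joint_torque": joint torques, N m; "position": TCP position; "ee_rot": TCP orientation; "ft_force": force on the tool from outside, world axes, zero at the start; "ft_torque": the same for the moment, N m; "width": finger opening in m.
Only numpy, scipy, OpenCV 4.12 (cv2) and the standard library are available. Lean on these libraries where they do the work, as an engineer would, in place of code of your own. Each camera call takes 0.05 s, during which the arm holds its last target.

## Working session

There is one attempt and no reset: what is moved stays moved. The work goes in short steps, each a Python script; the robot and the scene stay as the last script left them, time stands still between calls to the robot, and variables do not carry over. Pictures are saved under pics/ and viewed, and the job is handed in when it is done.

```bash
ls; mkdir -p pics
python3 - <<'E'
from bench import *
import cv2,numpy as np
for c in ["scene","side"]:
    im=imaging.capture(c); print(c,im["fx"],im["fy"],im["cx"],im["cy"],{k:v for k,v in im.items() if k not in("color","T","fx","fy","cx","cy")}); print(np.round(im["T"],3).tolist())
    cv2.imwrite(f"pics/{c}0.png",cv2.resize(im["color"][:,:,::-1],(800,600)))
    for q in ["rinse_valve","rinse_lever","bowl","shutoff_valve"]:
        print(q,[(np.round(d["uv"]).tolist(),round(d["conf"],2)) for d in spot_in(c,q)],"tip",[(np.round(d["uv"],1).tolist(),round(d["conf"],2)) for d in tip_of(c,q)])
print(telemetry.read_state()["t"])
E
```

```text
pics
scene 392.32626639942515 392.32626639942515 257.48323840129007 194.02667951989622 {}
[[-0.78, -0.38, 0.497, 0.957], [0.625, -0.496, 0.602, 0.558], [0.018, 0.781, 0.625, 0.679], [0.0, 0.0, 0.0, 1.0]]
rinse_valve [([310.0, 278.0], 0.7)] tip [([307.3, 281.9], 0.67)]Traceback (most recent call last):
  File "<stdin>", line 7, in <module>
ValueError: it knows: bowl, rinse_valve, shutoff_valve
```

Run:
```python
from bench import *
import cv2,numpy as np
for c in ["scene","side"]:
    im=imaging.capture(c); print(c,im["fx"],im["cx"],im["cy"]); print(np.round(im["T"],3).tolist())
    np.savez(f"{c}.npz",**im)
    cv2.imwrite(f"pics/{c}0.png",cv2.resize(im["color"][:,:,::-1],(800,600)))
    for q in ["rinse_valve","bowl","shutoff_valve"]:
        print(q,[(np.round(d["uv"]).tolist(),round(d["conf"],2)) for d in spot_in(c,q)],"tip",[(np.round(d["uv"],1).tolist(),round(d["conf"],2)) for d in tip_of(c,q)])
print(telemetry.read_state()["t"])
```

```text
scene 392.32626639942515 257.48323840129007 194.02667951989622
[[-0.78, -0.38, 0.497, 0.957], [0.625, -0.496, 0.602, 0.558], [0.018, 0.781, 0.625, 0.679], [0.0, 0.0, 0.0, 1.0]]
rinse_valve [([311.0, 275.0], 0.89)] tip []
bowl [([264.0, 228.0], 0.82), ([359.0, 229.0], 0.74)] tip [([354.7, 242.0], 0.63), ([265.4, 240.7], 0.61)]
shutoff_valve [([204.0, 191.0], 0.74)] tip [([209.3, 194.5], 0.72)]
side 499.07980158245016 253.69428704821394 187.23987409618871
[[0.919, 0.305, -0.248, 0.156], [-0.393, 0.695, -0.602, -0.787], [-0.011, 0.651, 0.759, 1.032], [0.0, 0.0, 0.0, 1.0]]
rinse_valve [([237.0, 130.0], 0.57)] tip [([239.4, 138.3], 0.77)]
bowl [([182.0, 150.0], 0.92), ([255.0, 170.0], 0.64)] tip [([188.1, 162.9], 0.76), ([256.9, 182.3], 0.62)]
shutoff_valve [([301.0, 238.0], 0.72)] tip [([303.8, 239.9], 0.57)]
0.9
```

View pics/scene0.png

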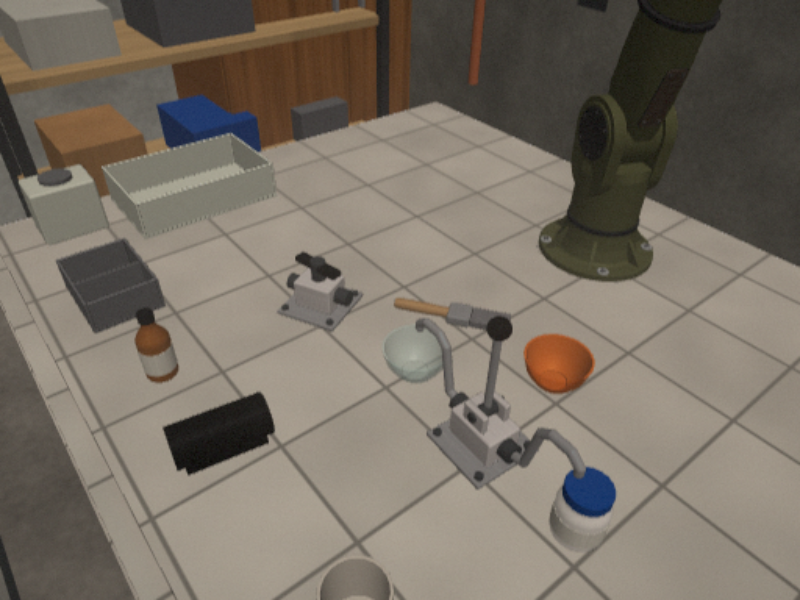

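View pics/side0.png

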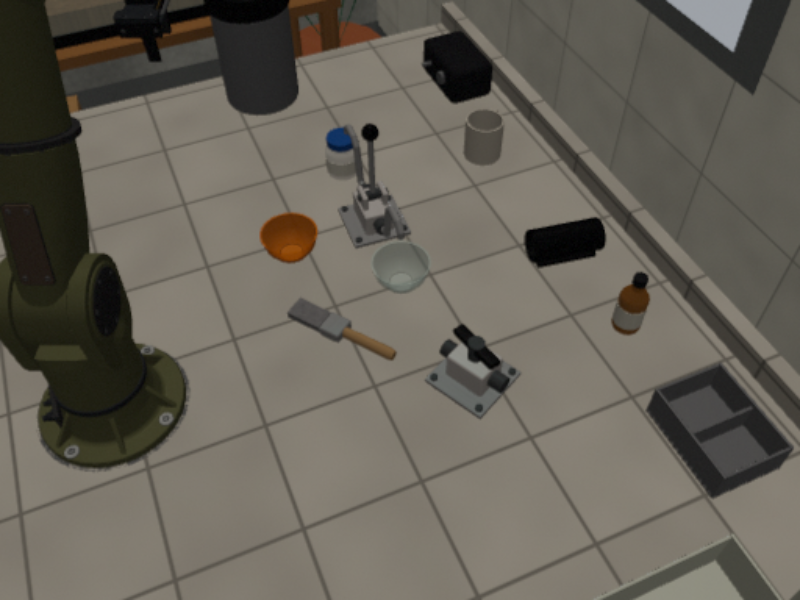

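The scene picture (800 px view) shows the rinse valve at (485,435) with its ball at (499,328). The clear bowl is under one spout at (413,353) and the blue-capped jar is under the other at (583,510). The orange look-alike bowl is at (558,363), and the shut-off with the flat bar is at (320,290). The side view agrees: ball (370,132), clear bowl (400,267), jar (341,147), orange bowl (289,240) and shut-off (473,365).

Candidates are rinse valve (485,435) or shut-off (320,290) for the valve, and clear bowl (413,353) or orange bowl (558,363) for the bowl. By the description I choose the tall ball lever and the clear bowl. Next I triangulate and check a close crop.

```bash
cat > h.py <<'E'
import numpy as np,cv2
def ray(im,uv):
    d=np.array([(uv[0]-im["cx"])/im["fx"],-(uv[1]-im["cy"])/im["fy"],-1.]); T=im["T"]
    return T[:3,3],T[:3,:3]@d
def tri(obs):
    A=np.zeros((3,3));b=np.zeros(3)
    for im,uv in obs:
        o,d=ray(im,uv);d=d/np.linalg.norm(d);P=np.eye(3)-np.outer(d,d);A+=P;b+=P@o
    p=np.linalg.solve(A,b)
    return p,[round(1000*np.linalg.norm(np.cross(p-ray(i,u)[0],ray(i,u)[1]/np.linalg.norm(ray(i,u)[1]))),1) for i,u in obs]
def onz(im,uv,z):
    o,d=ray(im,uv);return o+d*(z-o[2])/d[2]
def proj(im,p):
    q=np.linalg.inv(im["T"])@np.r_[p,1]; return np.array([im["cx"]-im["fx"]*q[0]/q[2],im["cy"]+im["fy"]*q[1]/q[2]])
E
python3 - <<'E'
from h import *
S=dict(np.load("scene.npz"));D=dict(np.load("side.npz"))
# ball by dark blob centroid
def ball(im,c,r=14):
    g=cv2.cvtColor(im["color"],cv2.COLOR_RGB2GRAY); x,y=map(int,c)
    w=g[y-r:y+r,x-r:x+r]; n,l,s,ce=cv2.connectedComponentsWithStats((w<60).astype(np.uint8))
    k=1+np.argmax(s[1:,4]); print("ball",s[k],ce[k]+[x-r,y-r]); return ce[k]+[x-r,y-r]
bs,bd=ball(S,(319.4,209.9)),ball(D,(236.8,84.5))
p,e=tri([(S,bs),(D,bd)]);print("ball",p,e)
for n,z,a,b in [("valve",0,(307.3,281.9),(239.4,138.3)),("bowl",0,(265.4,240.7),(256.9,182.3)),("orange",0,(354.7,242),(188,162.9)),("shut",0,(209.3,194.5),(303.8,239.9)),("jartop",.085,(376,315),(218,86))]:
    print(n,onz(S,a,z).round(3),onz(D,b,z).round(3),*tri([(S,a),(D,b)]))
a=cv2.resize(S["color"][160:350,230:430],(600,570),interpolation=cv2.INTER_CUBIC)
cv2.imwrite("pics/c1.png",a[:,:,::-1])
a=cv2.resize(D["color"][70:200,160:300],(700,600),interpolation=cv2.INTER_CUBIC)
cv2.imwrite("pics/c2.png",a[:,:,::-1])
E
```

```text
ball [  6   8  17  15 196] [319.05612245 209.8877551 ]
ball [  9   9  11  19 116] [236.50862069  86.22413793]
ball [0.52146625 0.20826761 0.20701116] [np.float64(1.0), np.float64(1.0)]
valve [0.521 0.208 0.   ] [0.53  0.224 0.   ] [0.52698465 0.21337448 0.01020356] [np.float64(1.0), np.float64(1.0)]
bowl [0.514 0.056 0.   ] [0.509 0.044 0.   ] [ 0.51022406  0.05021412 -0.00720313] [np.float64(1.0), np.float64(1.0)]
orange [0.346 0.191 0.   ] [0.358 0.19  0.   ] [0.35405437 0.19146262 0.00320177] [np.float64(5.1), np.float64(5.1)]
shut [ 0.523 -0.175  0.   ] [ 0.54  -0.178  0.   ] [ 0.53193042 -0.17617949  0.0031362 ] [np.float64(7.9), np.float64(7.9)]
jartop [0.531 0.378 0.085] [0.525 0.378 0.085] [0.52766135 0.37871886 0.08275454] [np.float64(2.2), np.float64(2.2)]
```

View pics/c1.png

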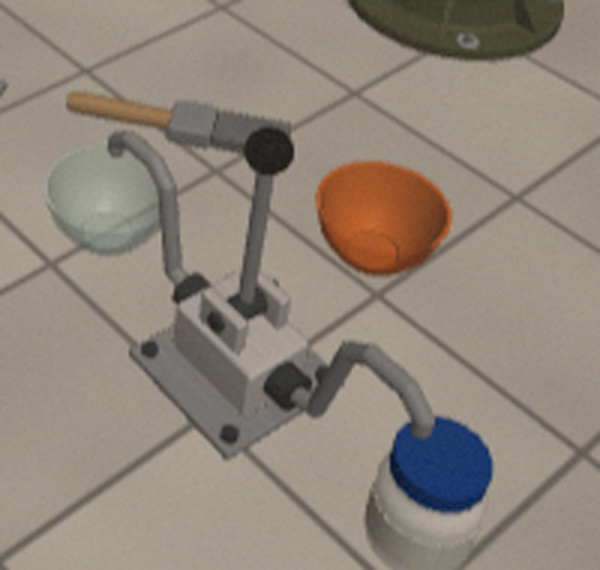

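View pics/c2.png

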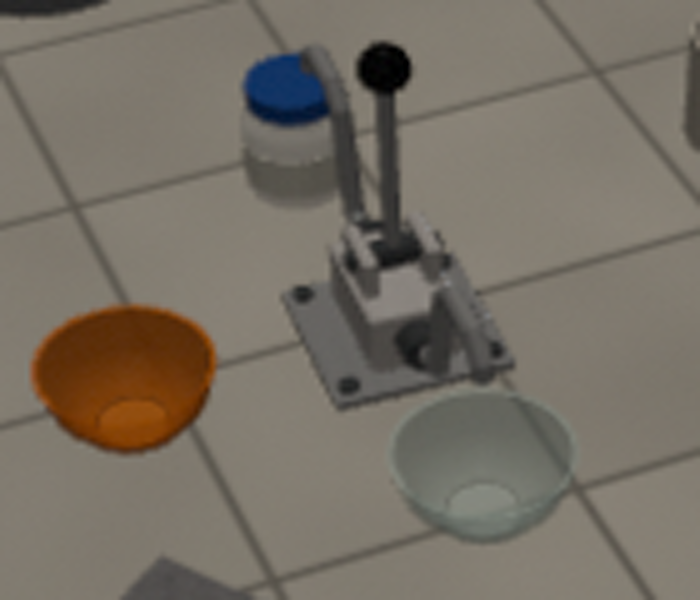

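The crops confirm it: the upright lever with its ball at crop 1 (268,150) belongs to the spouted valve, the clear bowl is under the far spout, towards world -y, and the jar is at +y. The ball triangulates to (0.521, 0.208, 0.207), and the description gives a height of 0.210. Bowl to valve is 0.158 m, where about 0.16 is stated, so the push direction is world -y. I'll close the gripper and approach from the jar side, above the spout.

```bash
cat >> h.py <<'E'
d=np.array([-0.05,-0.99875,0]); B=np.array([0.5215,0.2085,0.209])
zt=np.array([0.99875,-0.05,0]); xt=np.array([0,0,-1.])
R=np.stack([xt,np.cross(zt,xt),zt],1)
R2=np.stack([xt,np.cross(-zt,xt),-zt],1)
E
python3 - <<'E'
from h import *
from bench import *
D=dict(np.load("side.npz"))
print("bin base",onz(D,(168,67),0))
s=telemetry.read_state(); print(s["ee_rot"],s["joints"])
P=B-0.07*d; P[2]=0.27
for r in (R,R2): print(planner.solve_ik(P,r))
r=R if np.array(s["ee_rot"])[:,2]@zt>0 else R2
move_gripper(0.0)
P0=np.array([0.42,0.45,0.27])
arm.movel(np.r_[s["position"][:2],0.27],speed=.2)
arm.movep(P,r)
s=telemetry.read_state();print(s["t"],s["position"],s["width"],s["ft_force"])
for c in ["scene","side","wrist"]:
    im=imaging.capture(c);cv2.imwrite(f"pics/{c}1.png",im["color"][:,:,::-1])
E
python3 -c "
import cv2,numpy as np
a=[cv2.imread(f'pics/{c}1.png') for c in ('scene','side')]
cv2.imwrite('pics/m1.png',cv2.resize(np.hstack(a),(800,300)))"
```

```text
bin base [0.43773012 0.65050185 0.        ]
[[ 9.67600444e-05 -9.20345853e-01  3.91105488e-01]
 [ 8.82515579e-05  3.91105496e-01  9.20345850e-01]
 [-9.99999991e-01 -5.45370367e-05  1.19065340e-04]] [-66.16869524  18.38907238  -4.01596733  83.10790832   1.29527448
  78.54134584  -3.26073176]
[-45.59965062  10.11227692  17.55757948  85.28778702  -3.04740877
  85.06890379 -30.90221106]
[-32.01356955  10.1066543    1.76029916  84.77356741  -0.30997364
  85.12452052 146.87979371]
4.5 [0.5238824  0.28068836 0.26974149] 0.00033737809724939077 [ 0.54011898  0.84449471 -0.16817795]
```

View pics/m1.png

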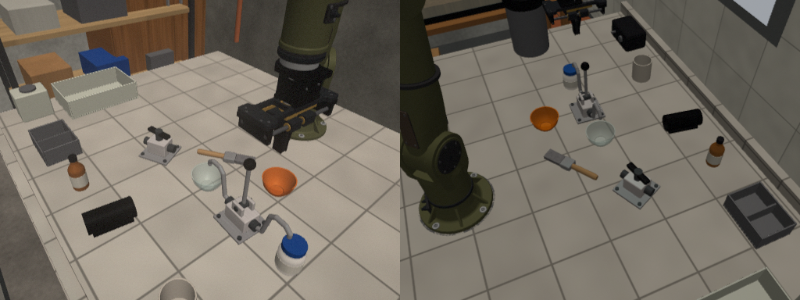

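The picture doesn't clearly match the commanded TCP, so I check the projection before lowering.

Run:
```python
from h import *
S=dict(np.load("scene.npz"));D=dict(np.load("side.npz"))
p=[0.5239,.2807,.2697]
print(proj(S,p),proj(D,p))
a=cv2.imread("pics/scene1.png");b=cv2.imread("pics/side1.png")
for im,c in((a,S),(b,D)):
    for q in (p,B): cv2.circle(im,tuple(int(v) for v in proj(c,q)),2,(0,0,255),-1)
cv2.imwrite("pics/m2.png",np.hstack([cv2.resize(a[90:340,230:430],(400,500)),cv2.resize(b[0:175,170:310],(400,500))]))
```

```text
[353.92732157 204.72921937] [225.85006246  50.85348488]
```

View pics/m2.png

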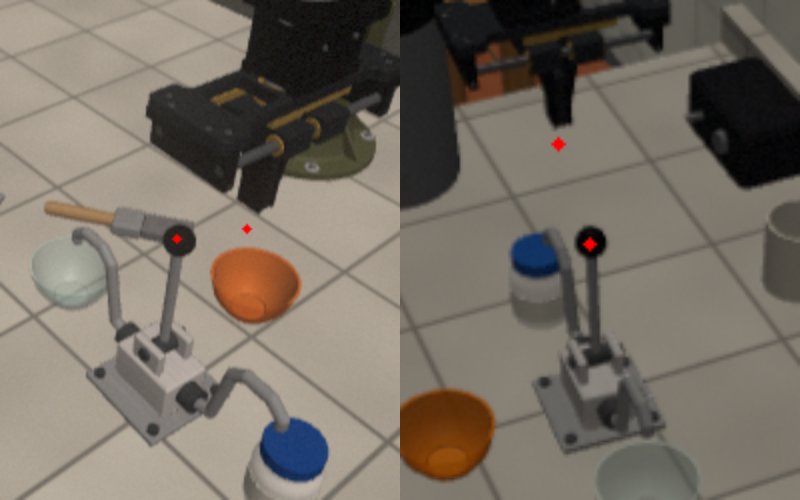

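View pics/wrist1.png

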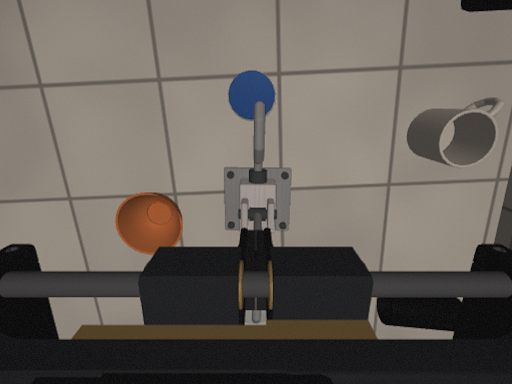

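Run:
```python
from h import *
S=dict(np.load("scene.npz"));D=dict(np.load("side.npz"))
print(tri([(S,(359.5,195.5)),(D,(225.5,43.5))]))
a=cv2.imread("pics/scene1.png");b=cv2.imread("pics/side1.png")
cv2.imwrite("pics/m3.png",np.hstack([cv2.resize(a[120:220,310:410],(400,400),interpolation=2),cv2.resize(b[0:80,185:265],(400,400),interpolation=2)]))
```

```text
(array([0.52375013, 0.284791  , 0.29065541]), [np.float64(2.0), np.float64(2.0)])
```

View pics/m3.png

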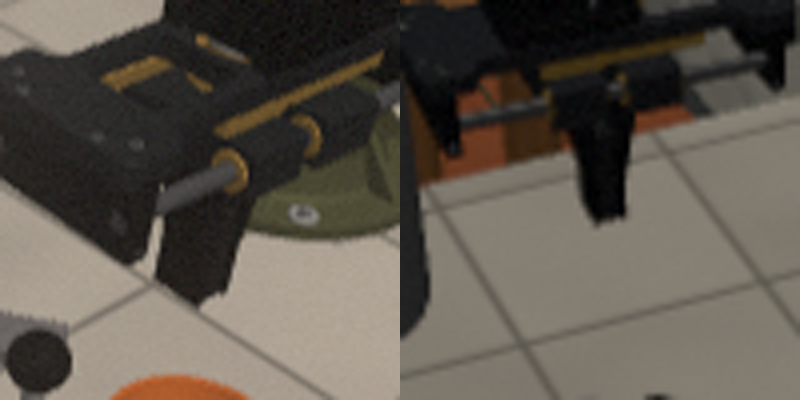

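In both views the visible fingertip is about 20 mm above the reported TCP (z 0.291 against 0.270), while x and y agree. I choose heights that are safe whichever is right: tip below the ball's equator, above the 131 mm spout, and body above the ball.

Run:
```python
from h import *
from bench import *
P=B-0.07*d; P[2]=0.168
print(arm.movel(P,speed=.12,guard=8))
s=telemetry.read_state();print(s["t"],s["position"],s["ft_force"])
for c in ["scene","side"]:
    im=imaging.capture(c);cv2.imwrite(f"pics/{c}2.png",im["color"][:,:,::-1])
a=cv2.imread("pics/scene2.png");b=cv2.imread("pics/side2.png")
cv2.imwrite("pics/m4.png",np.hstack([cv2.resize(a[120:320,270:430],(400,500),interpolation=2),cv2.resize(b[20:145,180:280],(400,500),interpolation=2)]))
```

```text
False
5.65 [0.52557271 0.27870244 0.16891438] [-0.14552729  0.19024393 -0.53608834]
```

View pics/m4.png

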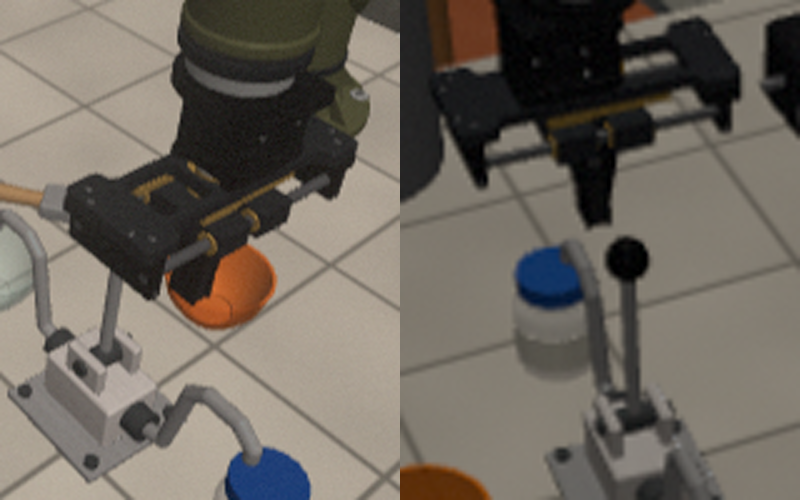

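Run:
```python
from h import *
S=dict(np.load("scene.npz"));D=dict(np.load("side.npz"))
print(tri([(S,(347.5,241)),(D,(229.3,75.5))]),proj(S,[.5256,.2787,.169]),proj(D,[.5256,.2787,.169]))
```

```text
(array([0.52756126, 0.28334493, 0.1893704 ]), [np.float64(3.0), np.float64(3.0)]) [342.75011857 247.54723149] [228.60314837  82.17555592]
```

The offset repeats: the tip is about 20 mm above the TCP, at z 0.189, which suits a ball equator of 0.209. Now I push to the stop under guard.

Run:
```python
from h import *
from bench import *
P=B+0.065*d; P[2]=0.152
g=arm.movel(P,speed=.05,guard=10)
s=telemetry.read_state();print(g,s["t"],s["position"],(s["position"]-B)@d,s["ft_force"])
arm.hold(0.2)
for c in ["scene","side"]:
    im=imaging.capture(c);cv2.imwrite(f"pics/{c}3.png",im["color"][:,:,::-1])
s=telemetry.read_state();print(s["t"],s["position"],s["ft_force"])
a=cv2.imread("pics/scene3.png");b=cv2.imread("pics/side3.png")
cv2.imwrite("pics/m5.png",np.hstack([cv2.resize(a[120:320,250:410],(400,500),interpolation=2),cv2.resize(b[40:165,190:290],(400,500),interpolation=2)]))
```

```text
True 7.7083 [0.51911195 0.17024571 0.15356842] 0.03832587743070861 [0.74955026 2.71328551 2.21837506]
8.0083 [0.51915203 0.17190434 0.15384702] [0.55933991 2.8810935  2.55386809]
```

View pics/m5.png

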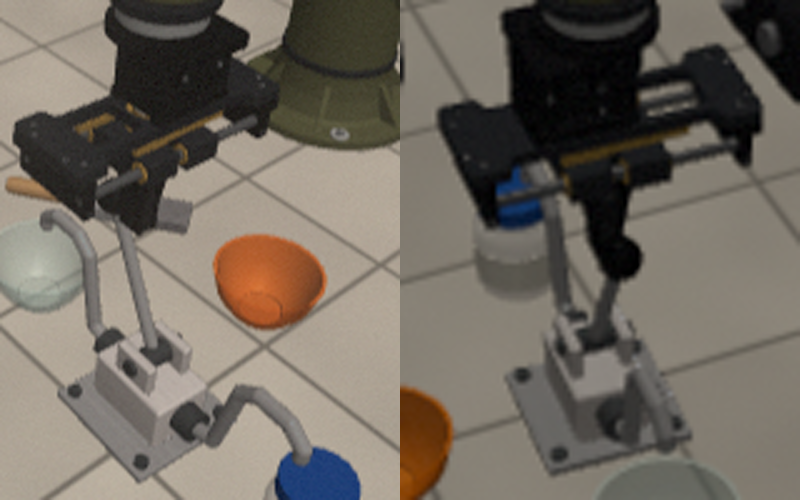

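The guard tripped on a transient: only about 2.9 N in y, and the lever leans but is not yet at the stop. I push on slowly to find it.

Run:
```python
from h import *
from bench import *
for k in range(8):
    s=telemetry.read_state(); o=(s["position"]-B)@d
    print(round(s["t"],2),round(o,4),s["position"].round(4),s["ft_force"].round(2))
    if s["ft_force"][1]>9 or k==7: break
    P=B+(0.044+0.004*k)*d; P[2]=0.152
    arm.movel(P,speed=.03); arm.hold(0.05)
ims={}
for c in ["scene","side"]:
    im=imaging.capture(c);ims[c]=im;cv2.imwrite(f"pics/{c}4.png",im["color"][:,:,::-1])
for th in (.42,.47,.52):
    q=B+np.sin(th)*.14*d; q[2]=.07+.14*np.cos(th); print(th,proj(ims["scene"],q),proj(ims["side"],q))
a=cv2.imread("pics/scene4.png");b=cv2.imread("pics/side4.png")
cv2.imwrite("pics/m6.png",np.hstack([cv2.resize(a[120:320,250:410],(400,500),interpolation=2),cv2.resize(b[40:165,190:290],(400,500),interpolation=2)]))
```

```text
8.01 0.0367 [0.5192 0.1719 0.1538] [0.56 2.88 2.55]
8.44 0.0416 [0.5189 0.167  0.152 ] [1.88 7.96 0.95]
8.78 0.0418 [0.5188 0.1668 0.1521] [ 1.96 13.59 -0.98]
0.42 [297.99180603 197.81582251] [243.44633472 101.84064374]
0.47 [295.76909069 197.32799371] [244.29664081 104.2364763 ]
0.52 [293.61947274 197.01173371] [245.13122178 106.694374  ]
```

View pics/m6.png

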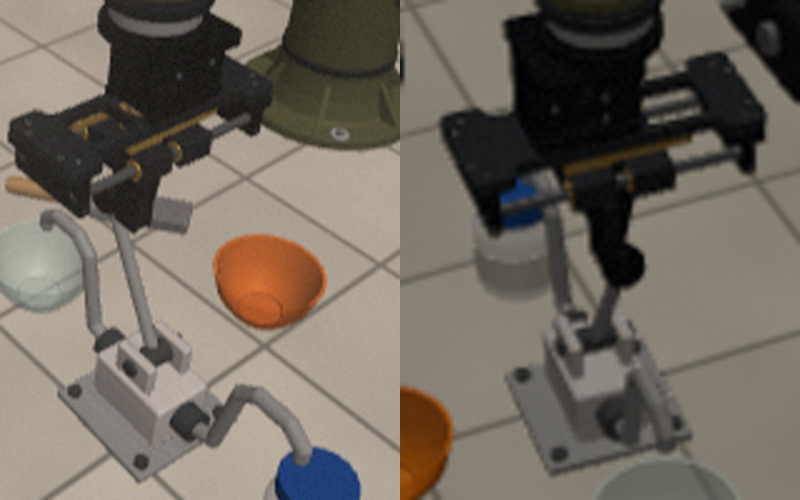

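The tool has stalled at 0.0418 m while the force climbed to 13.6 N. The ball, at side pixel (246.5,106), matches the prediction for 0.52 rad, so the lever is at its stop. I hold, then release by withdrawing the way I came.

Run:
```python
from h import *
from bench import *
for k in range(3):
    arm.hold(0.92); s=telemetry.read_state(); print(round(s["t"],2),((s["position"]-B)@d).round(4),s["ft_force"].round(2))
    if np.linalg.norm(s["ft_force"])>30: print("high"); 
P=B-0.085*d; P[2]=0.168
arm.movel(P,speed=.3)
s=telemetry.read_state(); print(s["t"],s["position"],s["ft_force"].round(2))
P[2]=0.30; arm.movel(P,speed=.15); arm.hold(.5)
s=telemetry.read_state(); print(s["t"],s["position"],s["ft_force"].round(2))
im={}
for c in ["scene","side"]:
    im[c]=imaging.capture(c)
    for q in ("bowl",): print(c,[(d_["uv"],d_["conf"]) for d_ in tip_of(c,q)])
a,b=[im[c]["color"][:,:,::-1] for c in im]
S0=np.load("scene.npz")["color"].astype(int);D0=np.load("side.npz")["color"].astype(int)
for n,A,Z,c in(("scene",a,S0,(264,228)),("side",b,D0,(256,170))):
    x,y=c;print(n,"bowl diff",np.abs(A[:,:,::-1].astype(int)-Z)[y-15:y+18,x-18:x+18].mean())
for c,x in im.items(): print(c,"ball pred",proj(x,B))
cv2.imwrite("pics/m7.png",np.hstack([cv2.resize(a[120:320,230:390],(400,500),interpolation=2),cv2.resize(b[40:200,180:308],(400,500),interpolation=2)]))
```

```text
9.79 0.0418 [ 2.92 14.47 -0.38]
10.71 0.0418 [ 1.89 14.16  0.28]
11.62 0.0418 [ 2.19 14.57  0.22]
12.225 [0.52522316 0.29145045 0.16658208] [-0.38 -0.76 -0.61]
13.7583 [0.52572338 0.29339806 0.29989919] [-0.35  0.69 -1.43]
scene [([351.4, 243.0], 0.84), ([266.0, 242.2], 0.57)]
side [([257.1, 185.5], 0.74), ([186.6, 162.5], 0.59)]
scene bowl diff 9.908810325476992
side bowl diff 0.5965207631874299
scene ball pred [318.70511307 209.29270781]
side ball pred [236.0880004   85.41634292]
```

View pics/m7.png

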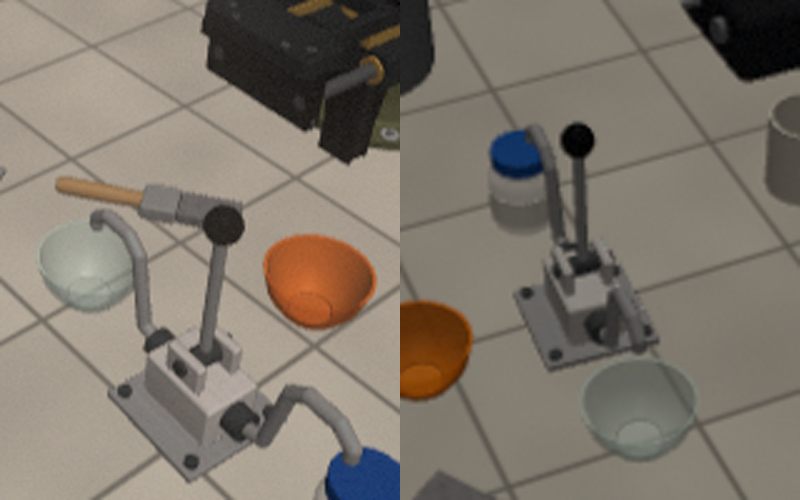

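The lever is upright again: ball at scene (319,210) and side (236,85), both as before. The scene bowl region differs by 9.9 grey levels, while the side view differs by only 0.6, so I check whether that is lighting or movement.

Run:
```python
from h import *
from bench import *
for c,(x,y) in(("scene",(264,228)),("side",(256,170))):
    A=imaging.capture(c)["color"];Z=np.load(c+".npz")["color"]
    g=[cv2.cvtColor(i,cv2.COLOR_RGB2GRAY).astype(np.float32) for i in (Z,A)]
    w=[i[y-26:y+26,x-26:x+26] for i in g]
    print(c,cv2.phaseCorrelate(w[0],w[1],cv2.createHanningWindow((52,52),cv2.CV_32F)),(g[1]-g[0])[340:380,50:120].mean(),(w[1]-w[0]).mean(),(w[1]-w[0]).std())
```

```text
scene ((0.05242409139757598, -0.03515794238188619), 0.9659498388711644) 8.480357 9.772929 2.436363
side ((-0.07171000983944964, -0.020890042448392876), 0.9724927700759616) 0.09357143 0.06656805 0.8235661
```

It is lighting only: the whole picture brightened by about 9 levels, and the bowl shifted less than 0.1 px in either view. Handing in.

```bash
python3 -c "
from bench import *
print(hand_in())"
```

```text
the job is handed in; nothing more can be done
None
```

I pushed the rinse valve's lever fully over to the clear bowl's side (world -y), held it there, then let go, and it sprang back upright. The job is handed in, at about 14 s on the robot's clock.

- **Push:** I used the closed fingers, from the jar side. The tool stalled as the force rose to about 14 N, and in the side picture the ball sat where 0.52 rad predicts.
- **Hold:** The lever was held at the stop for about 3.2 s, with the position steady throughout.
- **Release:** I withdrew towards the jar side, and the spring brought the lever back. The ball was at its starting pixels in both views.
- **Other side, bowl and shut-off:** The push was only ever towards the bowl's side. The bowl shifted less than 0.1 px in both views. The arm never went near the shut-off or the orange bowl.

Three checks did not agree at first:
- **Fingertip height:** The visible fingertip was about 20 mm above the reported TCP. I chose heights that were safe either way.
- **First push:** It stopped short on a transient in the force guard, so I finished it in small steps.
- **Brightness:** The bowl area in the scene camera differed by about 10 grey levels afterwards. This was lighting, since the whole picture brightened about equally.

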